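Park the blue toy trams in a row on the display shelf

TASK

Three blue toy trams belong side by side on the three green pads of the low wooden shelf; one is already parked there. Lift the two blue trams from the table onto the two empty pads, one on each, upright, centred on the pad and pointing the same way as the pad (either end first), so that the row is neat and complete. Leave the parked tram where it is.

Things in the scene. Friction and masses are not known exactly. Their poses are not given: they have to be found in the camera images.
- tram_1: Tin toy tram, painted blue with cream stripes, 100 mm long (x), 38 wide (y), 58 high (z), about 0.18 kg; both ends alike. Flat upright sides from 12 to 46 mm above its underside, to grip across the width. Origin: centre of its underside; x along its length, z up. Starts standing on the table. A red tram of the same shape nearby is not part of the job.
- tram_2: Tin toy tram, painted blue with cream stripes, 100 mm long (x), 38 wide (y), 58 high (z), about 0.18 kg; both ends alike. Flat upright sides from 12 to 46 mm above its underside, to grip across the width. Origin: centre of its underside; x along its length, z up. Starts standing on the table; interchangeable with tram_1.
- tram_parked: Tin toy tram, painted blue with cream stripes, 100 mm long (x), 38 wide (y), 58 high (z), about 0.18 kg; both ends alike. Flat upright sides from 12 to 46 mm above its underside, to grip across the width. Origin: centre of its underside; x along its length, z up. Loose; already parked, near enough centred, on one of the shelf's three pads (which one varies).
- shelf: Low fixed dark-wood shelf, 150 mm deep (x), 320 wide (y), board top 50 mm above the table. Origin: centre of its footprint at table height; x points to its back, z up. Rail along the back edge (x 67 to 75 mm) rises 12 mm above the board. On the board three green pads, 112 by 52 mm, long way along x, under 1 mm thick: centres at x = -5 mm, y = -85, 0 and +85 mm in the shelf's frame.

How it is judged:
By the outcome, as a careful person would: the job done as asked, in the order asked, and still so for the second after the job is handed in, with the robot touching nothing.
It also fails if it takes over 64 s, if anything falls off the work surface, if the arm or the gripper's body presses on something with over 40 N, if the wrist force passes 120 N, or if a joint passes its speed limit or range.

ROBOT

A 6-joint arm with a two-finger parallel gripper is mounted at the origin on the work surface. World frame = base frame: x ahead of the robot, y to its left, z up, the work surface at z = 0. Lengths are in mm, angles in rad, forces in N, time in s.
With the tool pointing down it reaches from about 275 to 725 mm from the base axis. Payload 5.6 kg.
Tool frame: the origin (TCP) lies midway between the tips of the shut fingers; the grasp point (between the pads) lies 19 mm behind it; z points along the fingers, y is the line along which they close (so a half turn about z gives the same grasp; the last joint's range is limited). The gripper opens to 85 mm and grips with 20 to 120 N. Pads are 22 mm wide; open, the fingers measure 114 mm over their backs; the gripper's body (76 mm by 85 mm) begins 54 mm behind the grasp point. The pads swing forward as they close: fully open they stand 13 mm farther back than shut.
Start: joints at [1.619, 0.255, 0.108, 0, -1.424, -0.285], TCP at [128.999, 534.651, 202.583] pointing down, gripper open.
Joint ranges: [-2.95, 2.95], [-1.21, 1.97], [-1.09, 1.5], [-2.87, 1.71], [-2.94, -0.07], [-3.05, 3.05]. Speed limits (rad/s): [2.57, 2.57, 3.14, 3.14, 3.14, 3.14].

INTERFACE

Orientations are given as a rotation vector (axis times angle).
In Python, from plant import ctrl gives the robot as it stands.
- The arm moves only by the tool jog_arm, called as name(argument=value, ...) on one line, values as JSON. Schema: {"type":"object","properties":{"deltas":{"type":"array","items":{"type":"array","items":{"type":"number"},"minItems":5,"maxItems":5},"minItems":1,"maxItems":20},"grip_force":{"type":"number"},"only":{"type":"string"},"quiet":{"type":"boolean"},"lines":{"type":"string"}},"required":["deltas"],"additionalProperties":false}. deltas is a list of rows, 1 to 20 of them, each of 5 numbers: the finger opening in mm, then dx, dy, dz in normalised numbers (1 is 300 mm), then a turn about the tool's z in fractions of the full range, 1 being pi/2 rad; each row shifts and turns the commanded pose from where the row before left it, along the tool's axes as they then stand; what a row does not reach is not made up. A row lasts 1/8 s, in which the tool goes at most 62.5 mm and 0.188 rad, less where a joint would pass 70% of its speed; a pose out of reach is approached as far as the arm can. The fingers move at their own pace and stop on an object; grip_force is the grip in N (left out, the last holds). Time passes only in rows, so rows that do not move let the fingers close. The tool returns the time, the measured TCP pose, the force, the opening and the grip force at its end. only (a regular expression) keeps the lines of the reply that match it, lines (a string "A,B") keeps lines A to B, and quiet returns only ok. A shift or turn number past 1, either way, is cut back to 1. Input that does not fit is refused with a message, and nothing moves.
- ctrl.observe(): the state, without advancing time (a new reading comes with each control period).
- ctrl.capture(name): name is "side" or "top"; returns a dict with "color" (420x560x3 uint8, blue, green, red), "camera_matrix" (3x3 intrinsics, pixels), "rvec" (rotation vector, rad) and "tvec" (3), from world to camera coordinates, as OpenCV has them. Camera axes: x right, y down, z forward; pixel columns grow to the right and rows downward; lengths in mm; the calibration is good to about 2 mm. A picture is of the moment at which its call begins. There is no depth.
- ctrl.finish_job(): hands the job in; it is judged then, once.
The state is a dict: "time": time; "joint_pos": joint angles; "qvel": joint speeds; "joint_torque": joint torques, N m; "ee_pos": TCP position; "orientation": TCP orientation; "force": force on the tool from outside, world axes, zero at the start; "torque": the same for the moment, N m; "opening": finger opening in mm; "gripper_force": force on a finger pad.
Only numpy, scipy, OpenCV 4.12 (cv2) and the standard library are available. Lean on these libraries where they do the work, as an engineer would, in place of code of your own. Each camera call takes 0.05 s, during which the arm holds its last target. There are 200 camera calls.

## Working session

There is one attempt and no reset: what is moved stays moved. The work goes in short steps, Python scripts to look and compute and a tool call to move; the robot and the scene stay as the last step left them, time stands still between calls to the robot, and variables do not carry over. Pictures are saved under pics/ and viewed, at most 10 in all, crops included, and the job is handed in when it is done.

```bash
ls; mkdir -p pics
```

Run:
```python
from plant import ctrl
import cv2,numpy as np
for n in("side","top"):
    c=ctrl.capture(n); cv2.imwrite(f"pics/{n}0.png",c["color"])
    R=cv2.Rodrigues(np.array(c["rvec"]))[0]; print(n,(-R.T@np.array(c["tvec"])).round(),R.round(2).tolist())
s=ctrl.observe(); print(s["ee_pos"],s["orientation"],s["opening"],s["time"])
```

```text
pics
plant.py
side [ 334. -543.  690.] [[0.92, -0.38, -0.0], [-0.29, -0.69, -0.66], [0.25, 0.61, -0.75]]
top [354.  -0. 959.] [[-0.17, -0.99, -0.0], [-0.97, 0.17, -0.2], [0.2, -0.03, -0.98]]
[128.88023736 534.16683176 201.78157207] [ 3.11785056e+00 -3.71029780e-01 -1.25755034e-04] 85.47702070224098 0.1
```

View pics/top0.png

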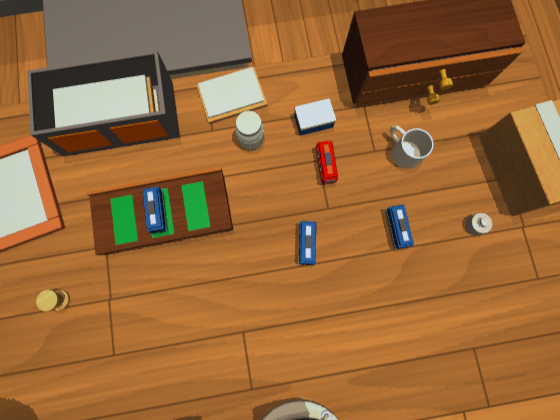

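View pics/side0.png

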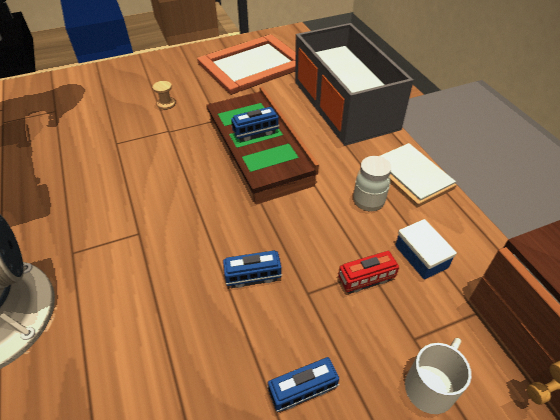

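The top view shows the shelf at left with pads at about (123,219) and (196,206) empty and the parked tram on the middle pad (153,209). The loose blue trams are at (308,243) and (400,226), and the red one is at (327,161). The side view agrees: blue trams at (252,268) and (304,383), shelf at (260,145).

Create h.py:
```python
import cv2,numpy as np
from plant import ctrl
def cast(c,uv,z):
    K=np.array(c["camera_matrix"]);R=cv2.Rodrigues(np.array(c["rvec"]))[0];t=np.array(c["tvec"]).ravel()
    uv=np.array(uv,float).reshape(-1,2); d=(np.linalg.inv(K)@np.c_[uv,np.ones(len(uv))].T).T@R; o=-R.T@t
    return o+d*((z-o[2])/d[:,2])[:,None]
def blobs(c,kind,amin):
    hsv=cv2.cvtColor(c["color"],cv2.COLOR_BGR2HSV)
    lo,hi={"blue":((100,120,40),(125,255,255)),"green":((50,120,60),(75,255,255)),"red":((0,200,60),(4,255,255))}[kind]
    m=cv2.inRange(hsv,lo,hi); 
    m2=cv2.morphologyEx(m,cv2.MORPH_CLOSE,np.ones((7,7))) if kind!="green" else m
    return [q for q in cv2.findContours(m2,cv2.RETR_EXTERNAL,cv2.CHAIN_APPROX_NONE)[0] if cv2.contourArea(q)>amin]
def rect(c,q,z):
    p=cast(c,q.reshape(-1,2),z)[:,:2].astype(np.float32); r=cv2.minAreaRect(p); b=cv2.boxPoints(r)
    e=b[1]-b[0]; f=b[2]-b[1]; 
    l=e if np.hypot(*e)>np.hypot(*f) else f
    return np.array(r[0]),sorted(r[1]),np.arctan(l[1]/l[0])
```

Run:
```python
from h import *
c=ctrl.capture("top"); s=ctrl.capture("side")
for n,cc in(("top",c),("side",s)):
  for k,z,a in(("blue",58,200),("red",58,200),("green",50.5,150)):
    for q in blobs(cc,k,a):
        ce,sz,an=rect(cc,q,z); print(n,k,cv2.boundingRect(q),ce.round(1),np.round(sz,1),round(an,3))
a=cv2.resize(c["color"][195:270,290:420],None,fx=5,fy=5,interpolation=cv2.INTER_NEAREST)
b=cv2.resize(c["color"][165:260,85:240],None,fx=5,fy=5,interpolation=cv2.INTER_NEAREST)
cv2.imwrite("pics/a1.png",a);cv2.imwrite("pics/b1.png",b)
```

```text
top blue (300, 222, 16, 42) [449.2 -96.8] [34.7 94.9] -0.185
top blue (387, 205, 27, 43) [ 449.6 -313.5] [41.4 97. ] 0.005
top blue (143, 187, 23, 46) [586.9 242.8] [ 42.5 107.2] 0.006
top red (317, 141, 21, 43) [ 631.7 -178.2] [ 38.9 102.3] -0.044
top green (111, 195, 27, 50) [577.4 316.8] [ 52.3 111.8] 0.012
top green (151, 188, 23, 50) [579.3 231.8] [ 51.9 111.7] 0.018
top green (181, 181, 29, 50) [581.1 147.2] [ 52.2 111.8] 0.022
side blue (269, 357, 70, 53) [ 448.2 -333.2] [44.3 98.8] -0.002
side blue (224, 251, 57, 35) [ 448.  -117.7] [57.6 95.3] -0.204
side blue (396, 237, 57, 42) [ 721.1 -214.7] [63.9 97.3] -0.898
side blue (232, 107, 46, 31) [591.8 265.1] [ 85.6 112.7] -0.01
side blue (61, 0, 72, 63) [308.5 913.2] [172.7 434.3] -1.564
side red (339, 251, 60, 41) [ 628.9 -199.2] [ 52.8 105.8] -0.057
side green (242, 144, 56, 28) [581.8 145.1] [ 52.4 111.9] 0.02
side green (229, 129, 54, 18) [579.8 229.4] [ 51.5 111.3] 0.017
side green (218, 103, 46, 23) [578.3 315.4] [ 51.6 111.8] 0.036
```

View pics/a1.png

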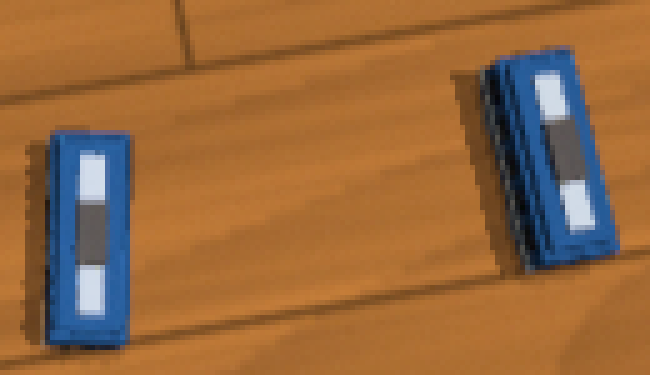

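View pics/b1.png

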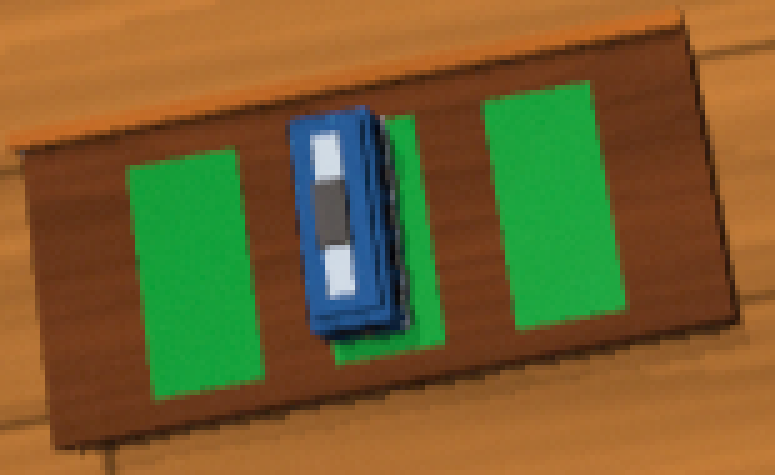

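The first crop shows the roofs clearly, each with two white squares and a grey one between, so I'll triangulate those squares. The second confirms the parked tram sits on the middle pad with both outer pads clear. Pad centres are 170 mm apart in both views, as specified.

Add to h.py:
```python
def roof(c,bb,g=3):
    "white roof squares inside a bounding box -> pixel centroids of the two largest"
    x,y,w,h=bb; im=c["color"][y-g:y+h+g,x-g:x+w+g]
    hsv=cv2.cvtColor(im,cv2.COLOR_BGR2HSV); m=cv2.inRange(hsv,(0,0,150),(180,60,255))
    n,_,st,ce=cv2.connectedComponentsWithStats(m,connectivity=4)
    i=1+np.argsort(-st[1:,4])[:2]; return ce[i]+[x-g,y-g],st[i,4]
def tri(a,b,ua,ub):
    def P(c): return np.array(c["camera_matrix"])@np.c_[cv2.Rodrigues(np.array(c["rvec"]))[0],np.array(c["tvec"]).ravel()]
    X=cv2.triangulatePoints(P(a),P(b),np.array(ua).T,np.array(ub).T); return (X[:3]/X[3]).T
```

Run:
```python
from h import *
c=ctrl.capture("top"); s=ctrl.capture("side")
for n,bt,bs in(("A",(300,222,16,42),(224,251,57,35)),("B",(387,205,27,43),(269,357,70,53)),("P",(143,187,23,46),(232,107,46,31))):
    ut,at=roof(c,bt); us,as_=roof(s,bs)
    wt=cast(c,ut,58+50*(n=="P")); ws=cast(s,us,58+50*(n=="P"))
    ot=np.argsort(wt[:,0]); os_=np.argsort(ws[:,0])
    X=tri(c,s,ut[ot],us[os_]); d=X[1]-X[0]
    print(n,at,as_,"top",wt[ot].round(1)[:,:2].tolist(),"side",ws[os_].round(1)[:,:2].tolist())
    print("  tri",X.round(1).tolist(),"mid",X.mean(0).round(1),"yaw top %.3f side %.3f"%tuple(np.arctan2(v[1,1]-v[0,1],v[1,0]-v[0,0]) for v in(wt[ot],ws[os_])))
    print("  mean of views",((wt+ws[:]).sum(0)/4).round(1))
o=ctrl.observe();Rt=cv2.Rodrigues(np.array(o["orientation"]))[0];print(Rt.round(3),o["ee_pos"],o["time"])
```

```text
A [48 46] [75 72] top [[426.5, -93.3], [476.8, -103.1]] side [[426.3, -98.0], [476.5, -108.5]]
  tri [[427.1, -93.9, 52.1], [477.9, -103.9, 51.3]] mid [452.5 -98.9  51.7] yaw top -0.193 side -0.206
  mean of views [ 451.5 -100.8   58. ]
B [48 44] [135 123] top [[426.6, -320.0], [478.0, -320.0]] side [[426.0, -325.4], [478.1, -325.5]]
  tri [[427.2, -322.7, 50.3], [479.5, -322.8, 50.3]] mid [ 453.3 -322.8   50.3] yaw top -0.000 side -0.003
  mean of views [ 452.2 -322.7   58. ]
P [52 46] [37 34] top [[553.2, 234.1], [604.9, 233.9]] side [[553.3, 227.3], [605.5, 227.4]]
  tri [[555.3, 235.8, 101.5], [607.6, 235.5, 101.8]] mid [581.4 235.7 101.7] yaw top -0.004 side 0.001
  mean of views [579.2 230.7 108. ]
[[ 0.972 -0.235 -0.   ]
 [-0.235 -0.972 -0.001]
 [ 0.     0.001 -1.   ]] [128.95581675 534.50664525 202.30111273] 0.3
```

Create go.py:
```python
import sys
from h import *
def to(x,y,z,yaw):
    o=ctrl.observe(); R=cv2.Rodrigues(np.array(o["orientation"]))[0]
    d=R.T@(np.array([x,y,z])-o["ee_pos"]); w=np.arctan2(R[1,0],R[0,0])
    print("t %.2f tool delta %s (|%.0f|) turn %.3f  tilt %.4f"%(o["time"],d.round(1),np.linalg.norm(d),w-yaw,np.arccos(-R[2,2])),"ee",np.round(o["ee_pos"],1),"yaw %.3f open %.1f grip %.1f"%(w,o["opening"],o["gripper_force"]))
if __name__=="__main__": to(*map(float,sys.argv[1:]))
```

```bash
python3 go.py 452 -99.5 150 -0.2
```

```text
t 0.30 tool delta [462.7 540.5  52.6] (|713|) turn -0.037  tilt 0.0006 ee [129.  534.5 202.3] yaw -0.237 open 85.7 grip 0.0
```

The manual's scale: shifts go in shares of 300 mm and turns go in shares of pi/2 rad. Converting my numbers, 38.6 mm is 0.1287, 33 mm is 0.11, -0.037 rad is -0.0236.

jog_arm(deltas=[[85, 0.11, 0.1287, 0, 0], [85, 0.11, 0.1287, 0, 0], [85, 0.11, 0.1287, 0, 0], [85, 0.11, 0.1287, 0, 0], [85, 0.11, 0.1287, 0, 0], [85, 0.11, 0.1287, 0, 0], [85, 0.11, 0.1287, 0, 0], [85, 0.11, 0.1287, 0.0167, 0], [85, 0.11, 0.1287, 0.0167, 0], [85, 0.11, 0.1287, 0.0167, 0], [85, 0.11, 0.1287, 0.0167, 0], [85, 0.11, 0.1287, 0.0267, 0], [85, 0.11, 0.1287, 0.0267, 0], [85, 0.11, 0.1287, 0.0267, 0], [85, 0, 0, 0, -0.0236], [85, 0, 0, 0, 0]], grip_force=40)

```text
time: 2.3
ee_pos: [451.1, -99.0, 158.5]
orientation: [-3.126, 0.314, 0.001]
force: [-0.4, 0.7, -0.2]
opening: 84.6
gripper_force: 0.0
```

```bash
python3 go.py 452 -99.5 9 -0.2
```

```text
t 2.30 tool delta [  1.    0.3 149.5] (|150|) turn -0.000  tilt 0.0004 ee [451.1 -99.  158.5] yaw -0.200 open 84.6 grip 0.0
```

jog_arm(deltas=[[85, 0.0033, 0, 0.1, 0], [85, 0, 0, 0.1, 0], [85, 0, 0, 0.1, 0], [85, 0, 0, 0.1, 0], [85, 0, 0, 0.0667, 0], [85, 0, 0, 0.03, 0], [85, 0, 0, 0, 0], [30, 0, 0, 0, 0], [30, 0, 0, 0, 0], [30, 0, 0, 0, 0], [30, 0, 0, 0, 0], [30, 0, 0, 0, 0], [30, 0, 0, 0, 0]], grip_force=40)

```text
time: 3.92
ee_pos: [452.8, -99.3, 10.4]
orientation: [3.126, -0.313, 0.002]
force: [-1.6, 2.1, 6.2]
opening: 36.6
gripper_force: 40.0
```

```bash
python3 go.py 452 -99.5 9 -0.2
```

```text
t 3.92 tool delta [-0.8  0.3  1.4] (|2|) turn 0.000  tilt 0.0012 ee [452.8 -99.3  10.4] yaw -0.200 open 36.6 grip 40.0
```

Scaled: -40 mm is -0.1333, -30 mm is -0.1.

jog_arm(deltas=[[30, 0, 0, -0.0333, 0], [30, 0, 0, -0.1, 0], [30, 0, 0, -0.1333, 0], [30, 0, 0, -0.1333, 0], [30, 0, 0, -0.0667, 0], [30, 0, 0, 0, 0]])

```text
time: 4.68
ee_pos: [453.1, -99.2, 151.0]
orientation: [-3.125, 0.313, -0.005]
force: [-0.1, -0.2, -2.8]
opening: 36.7
gripper_force: 40.7
```

```bash
python3 go.py 581.4 146.2 150 0.0206
```

```text
t 4.67 tool delta [  77.  -266.     1.5] (|277|) turn -0.221  tilt 0.0033 ee [453.1 -99.2 151. ] yaw -0.200 open 36.7 grip 40.7
```

Scaled: -33.2 mm is -0.1107, 9.6 mm is 0.032, -0.111 rad is -0.0707.

jog_arm(deltas=[[30, 0.032, -0.1107, 0, 0], [30, 0.032, -0.1107, 0, 0], [30, 0.032, -0.1107, 0, 0], [30, 0.032, -0.1107, 0, 0], [30, 0.032, -0.1107, 0, 0], [30, 0.032, -0.1107, 0, 0], [30, 0.032, -0.1107, 0, 0], [30, 0.032, -0.1107, 0, 0], [30, 0, 0, 0, -0.07], [30, 0, 0, 0, -0.0707], [30, 0, 0, 0, 0], [30, 0, 0, 0, 0]])

```text
time: 6.18
ee_pos: [579.8, 145.6, 148.7]
orientation: [3.141, 0.03, -0.002]
force: [0.3, 0.1, -2.3]
opening: 36.4
gripper_force: 40.8
```

Run:
```python
from go import *
to(581.4,146.2,62,0.0206)
c=ctrl.capture("top"); s=ctrl.capture("side")
a=cv2.resize(c["color"][150:270,100:300],None,fx=2,fy=2); b=cv2.resize(s["color"][30:220,180:380],None,fx=2,fy=2)
b=cv2.resize(b,(400,380)); cv2.imwrite("pics/c.png",np.vstack([a,b])[:600])
```

```text
t 6.17 tool delta [ 1.7 -0.6 86.7] (|87|) turn -0.002  tilt 0.0016 ee [579.8 145.6 148.7] yaw 0.019 open 36.4 grip 40.8
```

View pics/c.png

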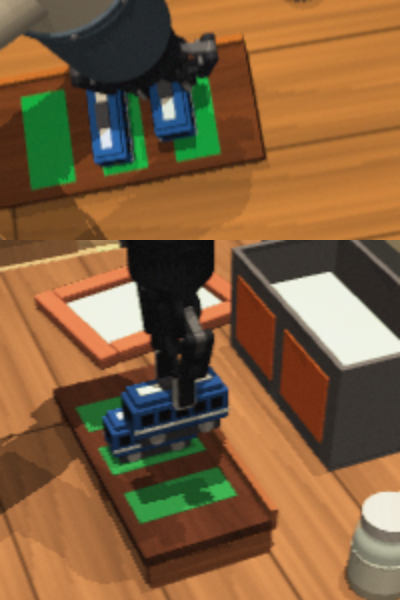

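The tram hangs level and centred in the fingers above the near pad, so I'll lower it.

Scaled: 25 mm is 0.0833, 20 mm is 0.0667, -0.002 rad is -0.0013.

jog_arm(deltas=[[30, 0.0057, -0.002, 0.0833, -0.0013], [30, 0, 0, 0.0833, 0], [30, 0, 0, 0.0667, 0], [30, 0, 0, 0.0333, 0], [30, 0, 0, 0.0133, 0], [30, 0, 0, 0.0033, 0], [30, 0, 0, 0, 0], [30, 0, 0, 0, 0]])

```text
time: 7.28
ee_pos: [582.3, 146.6, 65.2]
orientation: [-3.141, -0.037, -0.002]
force: [-0.4, 0.2, -1.9]
opening: 36.5
gripper_force: 40.8
```

```bash
python3 go.py 581.4 146.2 61.5 0.0206
```

```text
t 7.28 tool delta [-0.9  0.4  3.7] (|4|) turn 0.003  tilt 0.0011 ee [582.3 146.6  65.2] yaw 0.023 open 36.5 grip 40.8
```

Scaled: 1.5 mm is 0.005, 1 mm is 0.0033.

jog_arm(deltas=[[30, -0.0013, 0.001, 0.005, 0], [30, 0, 0, 0.0033, 0], [30, 0, 0, 0, 0]])

```text
time: 7.65
ee_pos: [581.5, 146.1, 61.9]
orientation: [3.141, 0.036, -0.0]
force: [-0.8, -0.0, -2.4]
opening: 36.5
gripper_force: 40.8
```

jog_arm(deltas=[[30, 0, 0, 0.0023, 0], [30, 0, 0, 0, 0]])

```text
time: 7.9
ee_pos: [581.6, 146.2, 61.3]
orientation: [3.141, 0.037, -0.0]
force: [0.1, 0.1, -1.7]
opening: 36.2
gripper_force: 40.8
```

```bash
python3 go.py 581.4 146.2 61.5 0.0206
```

```text
t 7.90 tool delta [-0.2 -0.1 -0.2] (|0|) turn 0.003  tilt 0.0001 ee [581.6 146.2  61.3] yaw 0.023 open 36.2 grip 40.8
```

Scaled: 0.7 mm is 0.0023, 0.003 rad is 0.0019.

jog_arm(deltas=[[30, 0, 0, 0.0023, 0.0019], [30, 0, 0, 0, 0]])

```text
time: 8.15
ee_pos: [581.5, 146.1, 60.6]
orientation: [3.141, 0.032, -0.0]
force: [0.6, -0.4, -1.8]
opening: 36.1
gripper_force: 40.8
```

jog_arm(deltas=[[30, 0, 0, 0.002, 0], [30, 0, 0, 0, 0]])

```text
time: 8.4
ee_pos: [581.6, 146.1, 60.5]
orientation: [-3.141, -0.032, -0.001]
force: [-1.6, -1.1, 2.0]
opening: 36.3
gripper_force: 41.1
```

Scaled: -40 mm is -0.1333, -30 mm is -0.1.

jog_arm(deltas=[[65, 0, 0, 0, 0], [65, 0, 0, 0, 0], [65, 0, 0, 0, 0], [65, 0, 0, 0, 0], [65, 0, 0, -0.0667, 0], [65, 0, 0, -0.1, 0], [65, 0, 0, -0.1333, 0], [65, 0, 0, -0.1333, 0], [65, 0, 0, 0, 0]])

```text
time: 9.52
ee_pos: [583.6, 146.7, 194.2]
orientation: [-3.139, -0.032, -0.012]
force: [-0.2, 0.0, -0.2]
opening: 65.4
gripper_force: 0.0
```

```bash
python3 go.py 452.7 -322.7 150 -0.002
```

```text
t 9.53 tool delta [-140.8  466.7   42. ] (|489|) turn 0.022  tilt 0.0079 ee [583.6 146.7 194.2] yaw 0.020 open 65.4 grip 0.0
```

Scaled: 42.4 mm is 0.1413, -12.8 mm is -0.0427, 0.022 rad is 0.014.

jog_arm(deltas=[[65, -0.0427, 0.1413, 0, 0], [65, -0.0427, 0.1413, 0, 0], [65, -0.0427, 0.1413, 0, 0], [65, -0.0427, 0.1413, 0, 0], [85, -0.0427, 0.1413, 0, 0], [85, -0.0427, 0.1413, 0, 0], [85, -0.0427, 0.1413, 0, 0], [85, -0.0427, 0.1413, 0.0333, 0], [85, -0.0427, 0.1413, 0.0333, 0], [85, -0.0427, 0.1413, 0.0333, 0], [85, -0.0427, 0.1413, 0.0333, 0.014], [85, 0, 0, 0, 0], [85, 0, 0, 0, 0]])

```text
time: 11.15
ee_pos: [450.0, -322.8, 149.6]
orientation: [-3.141, 0.004, 0.001]
force: [1.0, 0.1, 0.1]
opening: 85.1
gripper_force: 0.0
```

Run:
```python
from go import *
to(452.7,-322.7,9,-0.002)
c=ctrl.capture("top"); s=ctrl.capture("side")
for bt in((181,181,29,50),(143,187,23,46)):
    pass
for n,cc in(("top",c),("side",s)):
  for q in blobs(cc,"blue",200):
    bb=cv2.boundingRect(q); u,a=roof(cc,bb); w=cast(cc,u,106); v=w[np.argsort(w[:,0])]; print(n,bb,a,w.mean(0).round(1),"yaw %.3f"%np.arctan2(v[1,1]-v[0,1],v[1,0]-v[0,0]))
cv2.imwrite("pics/d.png",np.vstack([cv2.resize(c["color"][165:260,85:240],None,fx=3,fy=3),cv2.resize(s["color"][85:205,200:355],None,fx=3,fy=2.5)][:2]))
```

```text
t 11.15 tool delta [ 2.800e+00 -1.000e-01  1.406e+02] (|141|) turn -0.000  tilt 0.0008 ee [ 450.  -322.8  149.6] yaw -0.002 open 85.1 grip 0.0
top (143, 187, 23, 46) [51 46] [579.5 234.5 106. ] yaw -0.002
top (181, 180, 24, 46) [48 44] [580.1 146.3 106. ] yaw 0.020
side (269, 364, 70, 46) [140  31] [ 439.8 -342.9  106. ] yaw -0.047
side (396, 237, 57, 42) [1089    2] [ 683.1 -233.3  106. ] yaw 0.205
side (232, 113, 23, 51) [38  4] [546.3 201.5 106. ] yaw 1.311Traceback (most recent call last):
  File "<stdin>", line 8, in <module>
  File "h.py", line 21, in roof
    hsv=cv2.cvtColor(im,cv2.COLOR_BGR2HSV); m=cv2.inRange(hsv,(0,0,150),(180,60,255))
cv2.error: OpenCV(4.12.0) /io/opencv/modules/imgproc/src/color.cpp:199: error: (-215:Assertion failed) !_src.empty() in function 'cvtColor'
```

The placed tram sits within about 1 mm of the pad centre at yaw 0.020, and the parked one hasn't moved. Next, tram B.

Scaled: 30 mm is 0.1, 25 mm is 0.0833.

jog_arm(deltas=[[85, 0.0083, 0, 0.1, 0], [85, 0, 0, 0.1, 0], [85, 0, 0, 0.1, 0], [85, 0, 0, 0.0833, 0], [85, 0, 0, 0.05, 0], [85, 0, 0, 0.03, 0], [85, 0, 0, 0, 0], [30, 0, 0, 0, 0], [30, 0, 0, 0, 0], [30, 0, 0, 0, 0], [30, 0, 0, 0, 0], [30, 0, 0, 0, 0], [30, 0, 0, 0, 0]], grip_force=40)

```text
time: 12.88
ee_pos: [453.2, -323.4, 11.9]
orientation: [3.141, -0.002, 0.002]
force: [-0.2, -0.2, 5.8]
opening: 36.5
gripper_force: 40.1
```

```bash
python3 go.py 452.7 -322.7 9 -0.002
```

```text
t 12.88 tool delta [-0.5 -0.7  2.9] (|3|) turn 0.001  tilt 0.0015 ee [ 453.2 -323.4   11.9] yaw -0.001 open 36.5 grip 40.1
```

jog_arm(deltas=[[30, 0, 0, -0.0333, 0], [30, 0, 0, -0.1, 0], [30, 0, 0, -0.15, 0], [30, 0, 0, -0.15, 0], [30, 0, 0, -0.1333, 0], [30, 0, 0, 0, 0]])

```text
time: 13.62
ee_pos: [454.3, -323.8, 184.7]
orientation: [3.139, -0.003, 0.01]
force: [-0.3, 0.2, -2.2]
opening: 36.2
gripper_force: 40.4
```

```bash
python3 go.py 577.9 316.1 180 0.0206
```

```text
t 13.62 tool delta [ 122.5 -640.1    3.7] (|652|) turn -0.022  tilt 0.0067 ee [ 454.3 -323.8  184.7] yaw -0.002 open 36.2 grip 40.4
```

Scaled: -40 mm is -0.1333, 7.66 mm is 0.0255, -0.022 rad is -0.014.

jog_arm(deltas=[[30, 0.0255, -0.1333, 0, 0], [30, 0.0255, -0.1333, 0, 0], [30, 0.0255, -0.1333, 0, 0], [30, 0.0255, -0.1333, 0, 0], [30, 0.0255, -0.1333, 0, 0], [30, 0.0255, -0.1333, 0, 0], [30, 0.0255, -0.1333, 0, 0], [30, 0.0255, -0.1333, 0, 0], [30, 0.0255, -0.1333, 0, 0], [30, 0.0255, -0.1333, 0, 0], [30, 0.0255, -0.1333, 0, 0], [30, 0.0255, -0.1333, 0, 0], [30, 0.0255, -0.1333, 0, 0], [30, 0.0255, -0.1333, 0, 0], [30, 0.0255, -0.1333, 0, 0], [30, 0.0255, -0.1333, 0, 0], [30, 0, 0, 0, -0.014], [30, 0, 0, 0, 0], [30, 0, 0, 0, 0]])

```text
time: 16.0
ee_pos: [576.3, 315.8, 181.0]
orientation: [3.141, 0.03, -0.001]
force: [-0.1, 0.3, -2.4]
opening: 36.3
gripper_force: 40.6
```

```bash
python3 go.py 578.2 316.1 68 0.0206
```

```text
t 16.00 tool delta [  2.   -0.3 113. ] (|113|) turn -0.001  tilt 0.0006 ee [576.3 315.8 181. ] yaw 0.019 open 36.3 grip 40.6
```

Scaled: 30 mm is 0.1, 15 mm is 0.05, -0.001 rad is -0.0006.

jog_arm(deltas=[[30, 0.0067, -0.001, 0.1, -0.0006], [30, 0, 0, 0.1, 0], [30, 0, 0, 0.1, 0], [30, 0, 0, 0.05, 0], [30, 0, 0, 0.02, 0], [30, 0, 0, 0.0067, 0], [30, 0, 0, 0, 0], [30, 0, 0, 0, 0]])

```text
time: 17.0
ee_pos: [578.9, 317.4, 69.0]
orientation: [-3.141, -0.033, -0.002]
force: [0.4, 0.5, -1.4]
opening: 36.3
gripper_force: 40.6
```

```bash
python3 go.py 578.2 316.1 62 0.0206
```

```text
t 17.00 tool delta [-0.7  1.3  7. ] (|7|) turn 0.001  tilt 0.0015 ee [578.9 317.4  69. ] yaw 0.021 open 36.3 grip 40.6
```

Scaled: 3 mm is 0.01, 2.5 mm is 0.0083.

jog_arm(deltas=[[30, -0.0017, 0.0027, 0.01, 0], [30, 0, 0, 0.0083, 0], [30, 0, 0, 0, 0], [30, 0, 0, 0, 0]])

```text
time: 17.5
ee_pos: [578.0, 316.3, 62.5]
orientation: [3.141, 0.033, -0.0]
force: [0.3, -0.9, -2.1]
opening: 36.7
gripper_force: 40.6
```

jog_arm(deltas=[[30, 0, 0, 0.0023, 0], [30, 0, 0, 0, 0]])

```text
time: 17.75
ee_pos: [578.0, 316.4, 62.0]
orientation: [-3.141, -0.033, -0.0]
force: [-0.8, -0.2, -0.7]
opening: 36.3
gripper_force: 40.7
```

jog_arm(deltas=[[30, 0, 0, 0.002, 0], [30, 0, 0, 0, 0]])

```text
time: 18.0
ee_pos: [578.1, 316.3, 61.9]
orientation: [-3.141, -0.034, -0.001]
force: [-2.1, -0.9, 3.3]
opening: 36.4
gripper_force: 41.1
```

```bash
python3 go.py 578.2 316.1 62 0.0206
```

```text
t 18.00 tool delta [ 0.1  0.2 -0.1] (|0|) turn 0.001  tilt 0.0006 ee [578.1 316.3  61.9] yaw 0.021 open 36.4 grip 41.1
```

Contact. I'll release, rise, and back away towards the robot to look.

Scaled: 50 mm is 0.1667, -40 mm is -0.1333.

jog_arm(deltas=[[65, 0, 0, 0, 0], [65, 0, 0, 0, 0], [65, 0, 0, 0, 0], [65, 0, 0, 0, 0], [65, 0, 0, -0.0667, 0], [65, 0, 0, -0.1, 0], [65, 0, 0, -0.1333, 0], [65, 0, 0, -0.1333, 0], [65, 0, 0.1333, 0, 0], [65, 0, 0.1667, 0, 0], [65, 0, 0.1667, 0, 0], [65, 0, 0.1667, 0, 0], [65, 0, 0.1667, 0, 0], [65, 0, 0.1667, 0, 0], [65, 0, 0.1667, 0, 0], [65, 0, 0.1667, 0, 0], [65, 0, 0, 0, 0], [65, 0, 0, 0, 0]])

```text
time: 20.25
ee_pos: [586.2, -73.6, 191.2]
orientation: [-3.141, -0.032, -0.0]
force: [-0.6, 0.5, -0.9]
opening: 64.8
gripper_force: 0.0Traceback (most recent call last):
```

Run:
```python
from h import *
c=ctrl.capture("top"); s=ctrl.capture("side")
for q in blobs(c,"green",100): print("green",cv2.boundingRect(q),[np.round(v,2) for v in rect(c,q,50.5)[:2]])
for bb in((143,187,23,46),(181,180,24,46),(105,194,30,46)):
    u,a=roof(c,bb,1); w=cast(c,u,106); v=w[np.argsort(w[:,0])]; print("top",bb,a,w.mean(0).round(1),"yaw %.3f"%np.arctan2(v[1,1]-v[0,1],v[1,0]-v[0,0]))
cv2.imwrite("pics/d.png",np.vstack([cv2.resize(c["color"][165:260,85:240],None,fx=3,fy=3),cv2.resize(s["color"][85:205,200:355],None,fx=3,fy=2.5)]))
```

```text
  File "<stdin>", line 5, in <module>
IndexError: index 1 is out of bounds for axis 0 with size 1
```

Run:
```python
from h import *
c=ctrl.capture("top"); s=ctrl.capture("side")
cv2.imwrite("pics/d.png",np.vstack([cv2.resize(c["color"],(400,300)),cv2.resize(s["color"],(400,300))]))
cv2.imwrite("pics/e.png",np.vstack([cv2.resize(c["color"][165:260,85:240],None,fx=3,fy=3),cv2.resize(s["color"][85:205,200:355],None,fx=3,fy=2.5)]))
for n,cc in(("top",c),("side",s)):
  for q in blobs(cc,"blue",150): print(n,cv2.boundingRect(q))
```

```text
top (106, 194, 24, 46)
side (396, 237, 56, 42)
side (220, 88, 74, 76)
side (61, 0, 72, 63)
```

View pics/e.png

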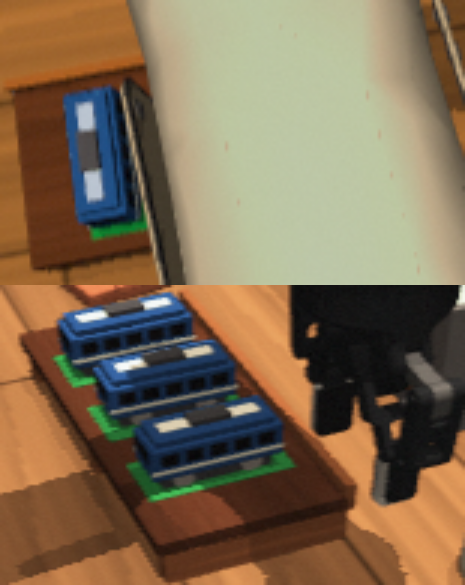

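All three trams stand upright on their pads in the side view. The arm covers part of the top view, so I'll move it farther aside and measure.

Scaled: 45 mm is 0.15, -10 mm is -0.0333.

jog_arm(deltas=[[65, -0.0333, 0.15, 0, 0], [65, -0.0333, 0.15, 0, 0], [65, -0.0333, 0.15, 0, 0], [65, -0.0333, 0.15, 0, 0], [65, -0.0333, 0.15, 0, 0], [65, -0.0333, 0.15, 0, 0], [65, 0, 0, 0, 0]])

```text
time: 21.32
ee_pos: [531.3, -346.9, 190.7]
orientation: [3.141, 0.029, -0.001]
force: [0.8, 0.9, -0.5]
opening: 64.9
gripper_force: 0.0
```

Run:
```python
from h import *
c=ctrl.capture("top"); s=ctrl.capture("side")
for n,cc in(("top",c),("side",s)):
  for q in blobs(cc,"green",30): print(n,"green",cv2.boundingRect(q))
for bb in((143,187,23,46),(181,180,24,46),(106,194,24,46)):
    u,a=roof(c,bb,1); w=cast(c,u,106); v=w[np.argsort(w[:,0])]; print("top",bb,a,w.mean(0).round(1),"yaw %.3f"%np.arctan2(v[1,1]-v[0,1],v[1,0]-v[0,0]))
im=s["color"][85:170,215:300]; m=cv2.inRange(cv2.cvtColor(im,cv2.COLOR_BGR2HSV),(0,0,150),(180,60,255))
n,_,st,ce=cv2.connectedComponentsWithStats(m,connectivity=4)
for i in 1+np.argsort(-st[1:,4])[:8]: print("side",st[i,4],cast(s,ce[i]+[215,85],106).round(1))
cv2.imwrite("pics/f.png",cv2.resize(c["color"][165:260,85:240],None,fx=5,fy=5))
```

```text
top green (115, 195, 23, 50)
top green (151, 188, 23, 50)
top green (188, 181, 22, 50)
side green (242, 152, 56, 20)
side green (229, 133, 17, 14)
side green (218, 113, 15, 13)
top (143, 187, 23, 46) [51 46] [579.5 234.5 106. ] yaw -0.002
top (181, 180, 24, 46) [48 45] [580.  146.4 106. ] yaw 0.022
top (106, 194, 24, 46) [52 46] [576.3 316.3 106. ] yaw 0.018
side 47 [[554.8 141.6 106. ]]
side 43 [[606.4 142.4 106. ]]
side 40 [[553.9 230.1 106. ]]
side 38 [[606.5 230.  106. ]]
side 36 [[550.9 311.  106. ]]
side 35 [[582.8  89.5 106. ]]
side 35 [[552.1 173.1 106. ]]
side 33 [[602.9 312.3 106. ]]
```

View pics/f.png

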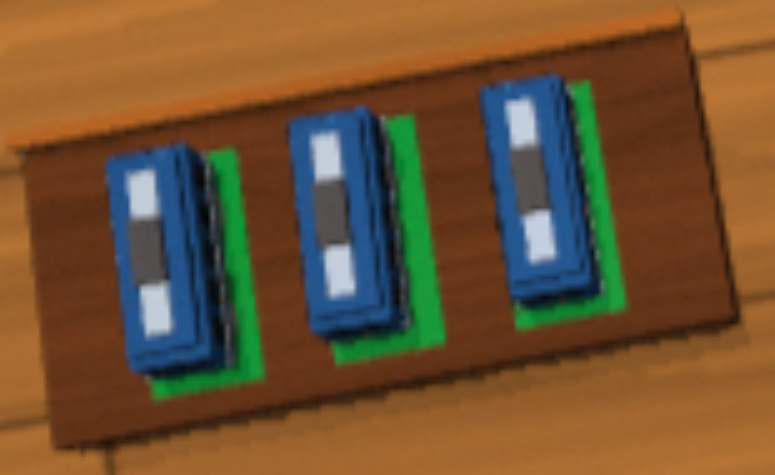

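The top view shows a complete, neat row. Each placed tram is within about 1.5 mm of its pad centre and about 0.003 rad of the pad's direction, so I'm handing in.

```bash
python3 -c "from plant import ctrl; print(ctrl.finish_job())"
```

```text
the job is handed in; nothing more can be done
None
```

Both blue trams now stand upright on the two empty pads, about 1 mm off centre and lined up with the pads; the parked tram was not moved, and I handed the job in at about 21 s.

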